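Lock the electrode holder on its bar with the linchpin

ROBOT

A 6-joint arm with a two-finger parallel gripper is mounted at the origin on the work surface. World frame = base frame: x ahead of the robot, y to its left, z up, the work surface at z = 0. Lengths are in m, angles in rad, forces in N, time in s.
With the tool pointing down it reaches from about 0.375 to 0.975 m from the base axis. Payload 3.8 kg.
Tool frame: the origin (TCP) lies between the finger pads; the fingertips stand 17 mm ahead of it and the grasp point (between the pads) lies 2 mm behind it; z points along the fingers, y is the line along which they close (so a half turn about z gives the same grasp; the last joint's range is limited). The gripper opens to 85 mm and grips with 20 to 120 N. Pads are 22 mm wide; open, the fingers measure 114 mm over their backs; the gripper's body (76 mm by 85 mm) begins 54 mm behind the grasp point. The pads swing forward as they close: fully open they stand 13 mm farther back than shut.
Start: joints at [-1.269, 0.264, 1.604, -0, 1.274, -0.037], TCP at [0.224, -0.637, 0.248] pointing down, gripper open.
Joint ranges: [-2.63, 2.63], [-0.94, 2.18], [0.31, 2.57], [-1.31, 4.45], [0, 2.66], [-2.55, 2.55]. Speed limits (rad/s): [2.57, 2.57, 3.14, 3.14, 3.14, 3.14].

INTERFACE

Orientations are given as a rotation vector (axis times angle).
In Python, from workcell import bot gives the robot as it stands.
- The arm moves only by the tool play_rows, never from a script. Its argument "steps" is one flat list of numbers, 4 for each row, row after row: the shift along the tool's x, y, z in m, then the turn about the tool's z in rad. A call has 1 to 10 rows; each row is the pose to reach, as a shift and turn from the pose commanded when the call began, along the tool's axes at that moment; what a row does not reach only later rows make up. A row lasts 1/8 s, in which the tool goes at most 62.5 mm and 10.7 degrees, less where a joint would pass 70% of its speed; a pose out of reach is approached as far as the arm can. A call with a gripper value outside its range is refused whole. "jaw" is the closure in counts, from 0 (fully open) to 255 (shut), set as the call begins (left out, the last holds). The fingers move at their own pace and stop on an object; "grip_force" is the grip in N (left out, the last holds). Time passes only in rows, so rows that repeat a pose let the fingers close. It gives the time, the measured TCP pose, the force, the opening and the grip force at its end, in the units of the state.
- bot.read_state(): the state, without advancing time (a new reading comes with each control period).
- bot.read_camera(name): name is "scene" or "top"; returns a dict with "pixels" (400x640x3 uint8, blue, green, red), "mtx" (3x3 intrinsics, pixels), "R" (3x3) and "t" (3): a world point X has camera coordinates R X + t. Camera axes: x right, y down, z forward; pixel columns grow to the right and rows downward; lengths in m; the calibration is good to about 2 mm. A picture is of the moment at which its call begins. There is no depth.
- bot.finish_job(): hands the job in; it is judged then, once.
The state is a dict: "time": time; "q": joint angles; "joint_vel": joint speeds; "joint_torque": joint torques, N m; "tool_pos": TCP position; "tcp_rot": TCP orientation; "wrist_force": force on the tool from outside, world axes, zero at the start; "torque": the same for the moment, N m; "width": opening from 0.0 (shut) to 1.0 (fully open); "grip_force": force on a finger pad.
Only numpy, scipy, OpenCV 4.12 (cv2) and the standard library are available. Lean on these libraries where they do the work, as an engineer would, in place of code of your own. Each camera call takes 0.05 s, during which the arm holds its last target. There are 200 camera calls.

TASK

Secure the electrode holder on the stand: take the linchpin out of the parts block, push it down through the cross hole in the square bar until its collar sits flat on the bar, and then swing its ring over the free end of the bar until the ring rests against the end face. The hole's exact place along the bar has to be felt for (or seen), so go gently: never bear down hard on the bar with the pin or the ring, and leave the other things on the bench where they are.

Things in the scene. Friction and masses are not known exactly. Their poses are not given: they have to be found in the camera images.
- pin_tab (a point): Centre of the linchpin's grip tab, a flat upright plate on the pin's axis: 20 mm (pin x) by 9 mm (pin y) by 30 mm high. Pinch its 9 mm thickness, along pin y. Its top is 15 mm above this point, the ring's hinge 11 mm below it, the collar's underside 19 mm below it. z is up the pin; x is the way the ring swings over: it leans to -x at the start and must come down on the +x side.
- pin_seat (a point): Centre of the underside of the linchpin's collar (20 mm diameter, 4 mm thick), which must sit on the bar; axes as pin_tab. Below it the steel shank, 10 mm in diameter, reaches down 45 mm; its last 8 mm tapers to a flat tip 5 mm wide. The pin weighs about 90 g and stands upright in the parts block at the start.
- ring (a joint): The linchpin's ring, a 4 mm wire bow: legs at pin y = +/-16 mm, cross wire 40 mm from the hinge, hinge along pin y, 8 mm above the collar's underside. Radians: 0 up, negative to pin -x (-0.95 to -0.75 at start), 1.57 level to +x, about 2.2 cross wire on the bar's end face. Stiff (0.015 N m), stays where left; clears the tab's top by 4 mm; legs pass the bar's sides by 4 mm.
- bar_top (a point): Reference on the middle of the square bar's top face; x points along the bar to its free end, z up. The cross hole (vertical, round, 12 mm wide, right through, on the bar's middle line) lies somewhere from 4 to 30 mm to +x of this point, since how far the bar stands out is not measured. The end face is 29 mm beyond the hole. Bar 20 mm wide, 24 mm high, top 115 mm above the bench.
- stand: Electrode stand, fixed: base plate 150 by 120 mm, rod 200 mm high, bar, black holder. Origin under the plate; bar_top is at x 73, y 0, z 115 mm. The bar slides lengthwise only against 15 N of friction. The holder's hub, 6 mm higher than the bar's top, ends 15 mm to the -x side of bar_top; its electrodes (tops 137 mm high) are 33 mm to -x and 45 and 75 mm to -y of bar_top.
- block: White parts block, 80 by 80 by 52 mm, fixed to the bench, origin under its centre. The linchpin stands in its 14 mm middle hole with the collar on the block's top; the smaller holes are empty.
- pin: The linchpin as a whole, same origin and axes as pin_seat.
- beaker: Empty glass beaker, 68 mm wide, 85 mm high, bystander.
- reagent: Amber bottle, 64 mm wide, 130 mm high, bystander.
- meter: White bench meter, 120 by 170 by 52 mm, bystander.
- jar: White jar, 48 mm wide, 60 mm high, bystander.
Mind the look-alikes: they are no part of the job. Leave any orange or red look-alike of the pin alone.

How it is judged:
On the way, in this order (a step that is already met when the one before it is completed fails the run):
1. the linchpin is through the bar's hole with its collar seated on the bar, the ring not yet swung over (x of pin_seat in the frame of bar_top between 0.0015 and 0.0325 m and y of pin_seat in the frame of bar_top between -0.004 and 0.004 m and z of pin_seat in the frame of bar_top between -0.004 and 0.002 m and angle between pin_seat's own z axis and vertical below 0.12 rad and angle between the x axis of pin_seat and the x axis of bar_top, either way round below 0.3 rad and value of joint ring below 0.5 rad), for 0.2 s.
2. the ring is swung over the bar's free end (value of joint ring above 2.08 rad), for 0.2 s.
At the end, for the whole second after the job is handed in: Pin through the hole, within 7 degrees of upright, x in line with the bar within 17 degrees, collar within 2 mm of the bar top and 4 mm of its middle line; ring over the free end (joint above 2.08; the end face stops it at about 2.2); at rest, released (x of pin_seat in the frame of bar_top between 0.0015 and 0.0325 m and y of pin_seat in the frame of bar_top between -0.004 and 0.004 m and z of pin_seat in the frame of bar_top between -0.004 and 0.002 m and angle between pin_seat's own z axis and vertical below 0.12 rad and angle between the x axis of pin_seat and the x axis of bar_top, either way round below 0.3 rad and value of joint ring above 2.08 rad and linear speed of pin below 0.02 m/s); the robot touches nothing.
It fails at once if the pin or its ring bears on the stand or bar with more than 40 N (contact force between pin and stand above 40 N).
It fails at once if the robot pushes on the stand or bar with more than 40 N (contact force between any of the arm, the fingers and stand above 40 N).
It fails at once if the beaker, amber bottle, meter or jar is shifted by more than 20 mm or tipped (distance of any of beaker, reagent, meter, jar from where it was at the start of the episode above 0.02 m or angle between any of beaker, reagent, meter, jar's own z axis and vertical above 0.3 rad).
It also fails if it takes over 72 s, if anything falls off the work surface, if the arm or the gripper's body presses on something with over 40 N, if the wrist force passes 120 N, or if a joint passes its speed limit or range.

## Working session

There is one attempt and no reset: what is moved stays moved. The work goes in short steps, Python scripts to look and compute and a tool call to move; the robot and the scene stay as the last step left them, time stands still between calls to the robot, and variables do not carry over. Pictures are saved under pics/ and viewed, at most 10 in all, crops included, and the job is handed in when it is done.

Besides the shell and the picture viewer there is one more tool, called after "Emit:" as a command line: name --argument value ..., lists and objects as JSON in quotes. play_rows: Moves the arm, as the interface text tells. Its arguments: {"type":"object","properties":{"steps":{"type":"array"},"jaw":{"type":"number"},"grip_force":{"type":"number"}},"required":["steps"]}

```bash
mkdir -p pics
cat > h.py <<'E'
import numpy as np,cv2
from workcell import bot
def cam(n): return bot.read_camera(n)
def ray(c,u,v,z):
    R,t,K=map(np.array,(c["R"],c["t"],c["mtx"])); t=t.ravel()
    o=-R.T@t; d=R.T@np.linalg.inv(K)@np.array([u,v,1.]); return o+d*(z-o[2])/d[2]
def proj(c,X):
    R,t,K=map(np.array,(c["R"],c["t"],c["mtx"])); p=K@(R@np.array(X)+t.ravel()); return p[:2]/p[2]
E
python3 - <<'E'
from h import *
s=bot.read_state(); print(s)
for n in("scene","top"):
    c=cam(n); cv2.imwrite(f"pics/{n}0.png",c["pixels"]); print(n,-np.array(c["R"]).T@np.array(c["t"]).ravel(),c["mtx"],c["R"])
E
```

```text
{'time': 0.0, 'q': array([-1.26888505e+00,  2.64778906e-01,  1.60536283e+00, -7.66212182e-06,
        1.27371041e+00, -3.69273924e-02]), 'joint_vel': array([-0.0004555 , -0.00119092, -0.00114707,  0.00037012,  0.00061764,
        0.00103225]), 'joint_torque': array([ 3.97270969e-04, -5.15107799e+01, -3.67317116e+01,  8.80017637e-05,
        1.29002100e-02,  1.30745966e-05]), 'tool_pos': array([ 0.22413752, -0.63596773,  0.24695067]), 'tcp_rot': array([-3.09440667e+00, -5.29330016e-01,  4.79927657e-04]), 'wrist_force': array([-0.34211263, -0.245897  ,  0.23005406]), 'torque': array([-0.00857142,  0.04041873,  0.06320721]), 'grip_force': 0.0, 'width': 0.9975371590053081}
scene [ 1.05885063 -0.44568023  0.75963451] [[390.86300593   0.         322.48157392]
 [  0.         390.86300593 204.7123857 ]
 [  0.           0.           1.        ]] [[ 0.64472715  0.7644095  -0.00224177]
 [ 0.52769005 -0.44718845 -0.72219506]
 [-0.55305526  0.4644358  -0.69168582]]
top [ 0.48390096 -0.03841264  0.96895736] [[374.75540653   0.         320.15918737]
 [  0.         374.75540653 190.83731741]
 [  0.           0.           1.        ]] [[-0.0163961  -0.99986104  0.00301094]
 [-0.99865439  0.01622799 -0.04925497]
 [ 0.04919927 -0.00381447 -0.9987817 ]]
```

View pics/scene0.png

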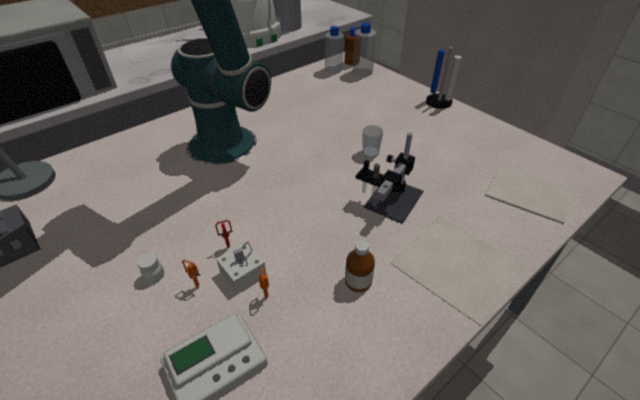

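View pics/top0.png

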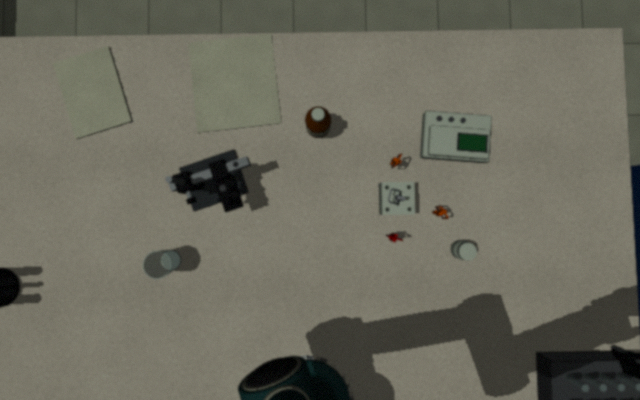

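The top view shows the grey pin in the white block at (397,197). Candidates in the scene view:
- grey pin in the block at (240,258): chosen, because it is steel and in the block's middle hole
- red look-alike at (224,233)
- orange look-alikes at (192,272) and (265,283)

The stand is at top (215,180), with its bar running to about (248,162). Next is a close crop.

Run:
```python
import cv2,numpy as np
s=cv2.imread("pics/scene0.png");t=cv2.imread("pics/top0.png")
f=lambda i,x,y,w,h:cv2.resize(cv2.convertScaleAbs(i[y:y+h,x:x+w],alpha=1.5),(400,300),interpolation=cv2.INTER_CUBIC)
cv2.imwrite("pics/crop1.png",np.vstack([np.hstack([f(s,200,225,80,60),f(t,357,167,80,60)]),np.hstack([f(s,350,130,80,60),f(t,165,143,100,75)])]))
```

```text
(no output)
```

View pics/crop1.png

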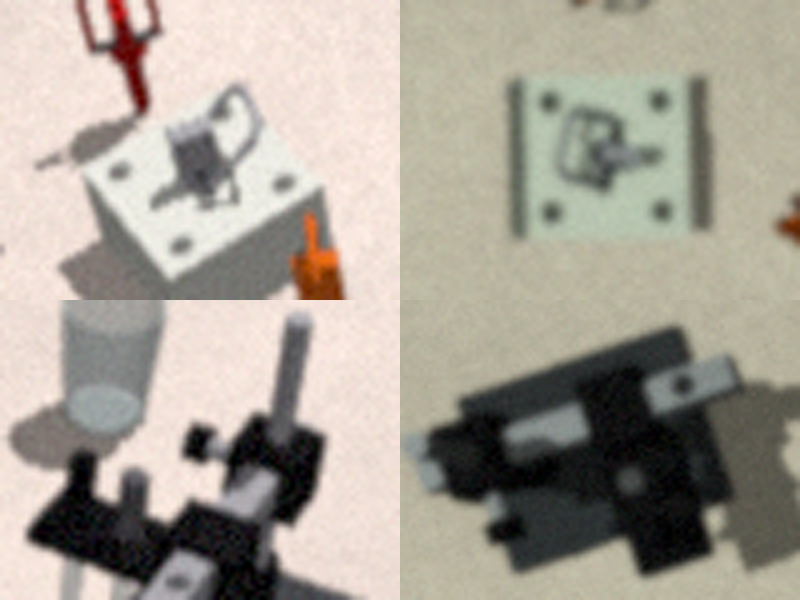

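The crop confirms the grey pin in the block, with its ring leaning to image-left in the top view. The bar's hole is visible at about top (235.8,164.2) and scene (385.6,186.4). Next I'll cast rays to get positions.

Run:
```python
from h import *
T=cam("top");S=cam("scene")
def dark(c,u,v,r,th=0.8):
    g=cv2.cvtColor(c["pixels"],cv2.COLOR_BGR2GRAY).astype(float)
    y0,x0=int(round(v))-r,int(round(u))-r
    p=g[y0:y0+2*r+1,x0:x0+2*r+1]; w=np.clip(np.percentile(p,75)*th-p,0,None)
    yy,xx=np.mgrid[y0:y0+2*r+1,x0:x0+2*r+1]; return (w*xx).sum()/w.sum(),(w*yy).sum()/w.sum()
tc=lambda x,y:(357+x/5,167+y/5)
H=[]
for x,y in((150,100),(260,100),(152,212),(262,212)):
    p=dark(T,*tc(x,y),3,.95); H.append(ray(T,*p,.052))
H=np.array(H);print("block holes top",H.round(4).tolist(),H.mean(0))
HS=[]
for x,y in((120,172),(220,108),(284,184),(181,245)):
    p=dark(S,200+x/5,225+y/5,3,.95); HS.append(ray(S,*p,.052))
HS=np.array(HS);print("scene",HS.round(4).tolist(),HS.mean(0))
a=ray(T,*tc(172,108),.086);b=ray(T,*tc(162,178),.086);print("cross wire",a,b,"yaw pinx",np.degrees(np.arctan2(*( (a-b)[:2][::-1])))-90)
print("hole top",ray(T,*dark(T,235.8,164.2,3),.115),"scene",ray(S,*dark(S,385.6,186.4,2),.115))
# bar light segment
g=cv2.cvtColor(T["pixels"],cv2.COLOR_BGR2GRAY)
t2=lambda x,y:(165+x/4,143+y/4)
for n,p in dict(e1=(330,55),e2=(342,88),i1=(244,82),i2=(256,113)).items(): print(n,ray(T,*t2(*p),.115))
for n,p in dict(l=(103,138),r=(183,112)).items(): print(n,ray(T,*t2(*p),.115))
print(g[150:180,200:256:1].shape)
crop=T["pixels"][135:200,155:275];crop2=T["pixels"][170:220,365:430]
cv2.imwrite("pics/c2.png",np.vstack([cv2.resize(cv2.convertScaleAbs(crop,alpha=1.6),(600,325),interpolation=cv2.INTER_CUBIC),cv2.resize(crop2,(600,275))]))
```

```text
block holes top [[0.5356, -0.205, 0.052], [0.5357, -0.2584, 0.052], [0.4819, -0.2044, 0.052], [0.4815, -0.2584, 0.052]] [ 0.50869273 -0.23156914  0.052     ]
scene [[0.4834, -0.259, 0.052], [0.4819, -0.2048, 0.052], [0.5399, -0.2054, 0.052], [0.5379, -0.2588, 0.052]] [ 0.51077158 -0.23201115  0.052     ]
cross wire [ 0.52994996 -0.21005044  0.086     ] [ 0.49699334 -0.20448378  0.086     ] yaw pinx -99.58726863823449
hole top [0.59097394 0.15160393 0.115     ] scene [0.59331427 0.15044832 0.115     ]
e1 [0.60682891 0.12344321 0.115     ]
e2 [0.58773505 0.11671423 0.115     ]
i1 [0.59208153 0.17270639 0.115     ]
i2 [0.57417084 0.1659271  0.115     ]
l [0.56125034 0.25324461 0.115     ]
r [0.575415 0.207598 0.115   ]
(30, 56)
```

Emit:
play_rows --steps '[0.04,-0.028,0,-0.107,0.08,-0.056,0,-0.213,0.12,-0.085,0,-0.32,0.161,-0.113,0,-0.426,0.201,-0.141,0.01,-0.533,0.241,-0.17,0.02,-0.639,0.281,-0.198,0.035,-0.746,0.321,-0.226,0.05,-0.852,0.361,-0.254,0.065,-0.959,0.402,-0.283,0.08,-1.065]' --jaw 171 --grip_force 60

```text
time: 1.45
tool_pos: [0.5101, -0.2347, 0.1679]
tcp_rot: [2.395, 2.032, 0.0]
wrist_force: [1.4, 0.7, -0.4]
width: 0.328
grip_force: 0.0
```

```bash
cat >> h.py <<'E'
from scipy.spatial.transform import Rotation as Ro
def tool(): 
    s=bot.read_state(); R=Ro.from_rotvec(s["tcp_rot"]).as_matrix(); return np.array(s["tool_pos"]),R,s
def go(x,y,z,yaw): # yaw deg of tool x
    p,R,s=tool(); d=R.T@(np.array([x,y,z])-p); y0=np.degrees(np.arctan2(R[1,0],R[0,0]))
    print("t",round(s["time"],2),"pos",p.round(4),"yaw",y0.round(2),"tilt",np.degrees(np.arccos(-R[2,2])).round(2),"F",np.round(s["wrist_force"],1),"w",round(s["width"],3),"g",s["grip_force"],"\n shift",d.round(4),"turn",-np.radians(yaw-y0).round(4))
E
python3 -c "
from h import *
go(.509,-.2358,.0865,80.4)"
```

```text
t 1.45 pos [ 0.5101 -0.2347  0.1679] yaw 80.62 tilt 0.02 F [ 1.4  0.7 -0.4] w 0.328 g 0.0 
 shift [-0.0012 -0.001   0.0814] turn 0.0039
```

Emit:
play_rows --steps '[-0.001,-0.001,0.025,0,-0.001,-0.001,0.05,0,-0.001,-0.001,0.07,0,-0.001,-0.001,0.081,0,-0.001,-0.001,0.081,0]'

```text
time: 2.08
tool_pos: [0.5076, -0.2366, 0.0864]
tcp_rot: [-2.398, -2.027, 0.001]
wrist_force: [0.3, -0.2, -0.1]
width: 0.33
grip_force: 0.0
```

Run:
```python
from h import *
go(.509,-.2358,.0865,80.4)
S=cam("scene");T=cam("top")
f=lambda i,x,y,w,h:cv2.resize(cv2.convertScaleAbs(i[y:y+h,x:x+w],alpha=1.5),(400,400),interpolation=cv2.INTER_CUBIC)
cv2.imwrite("pics/g1.png",np.hstack([f(S["pixels"],200,205,80,80),f(T["pixels"],357,157,80,80)]))
```

```text
t 2.08 pos [ 0.5076 -0.2366  0.0864] yaw 80.43 tilt 0.11 F [ 0.3 -0.2 -0.1] w 0.33 g 0.0 
 shift [ 0.0011  0.0013 -0.0001] turn 0.0004
```

View pics/g1.png

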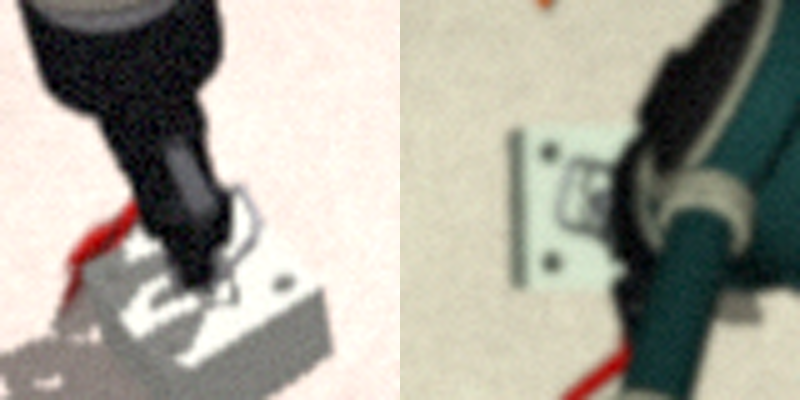

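The gripper is around the tab, with the block and ring undisturbed and the red look-alike clear. Closing now.

Emit:
play_rows --steps '[0.001,0.001,0,0,0.001,0.001,0,0,0.001,0.001,0,0,0.001,0.001,0,0,0.001,0.001,0,0]' --jaw 255 --grip_force 60

```text
time: 2.8
tool_pos: [0.5104, -0.2366, 0.0884]
tcp_rot: [2.397, 2.027, 0.001]
wrist_force: [0.4, -0.5, 5.8]
width: 0.086
grip_force: 61.5
```

Emit:
play_rows --steps '[0,0,-0.02,0,0,0,-0.06,0,0,0,-0.1,0,0,0,-0.145,0,0,0,-0.145,0]'

```text
time: 3.42
tool_pos: [0.5115, -0.2372, 0.2364]
tcp_rot: [2.394, 2.024, 0.004]
wrist_force: [0.1, -0.5, -1.0]
width: 0.082
grip_force: 60.7
```

Run:
```python
from h import *
go(.592,.151,.235,106.3)
S=cam("scene");T=cam("top")
p,R,_=tool();u=proj(S,p).astype(int);v=proj(T,p).astype(int);print(u,v)
f=lambda i,x,y:cv2.resize(cv2.convertScaleAbs(i[max(y-40,0):,max(x-40,0):][:80,:80],alpha=1.5),(400,400),interpolation=cv2.INTER_CUBIC)
cv2.imwrite("pics/g2.png",np.hstack([f(S["pixels"],*u),f(T["pixels"],*v)]))
```

```text
t 3.42 pos [ 0.5115 -0.2372  0.2364] yaw 80.43 tilt 0.43 F [ 0.1 -0.5 -1. ] w 0.082 g 60.709898471832275 
 shift [0.3962 0.0148 0.0006] turn -0.4515
[224 203] [419 194]
```

View pics/g2.png

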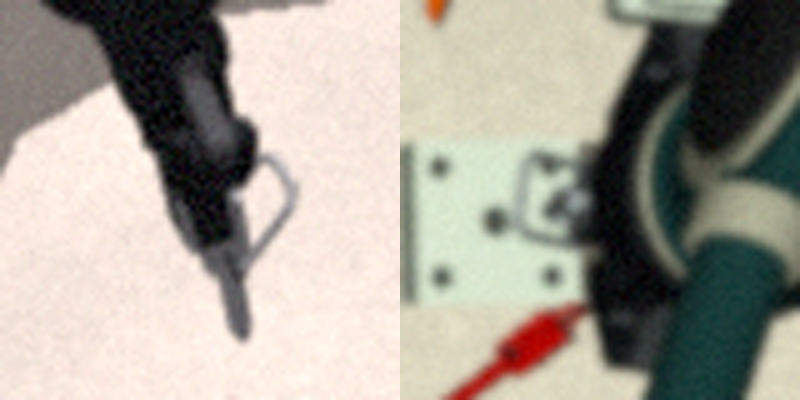

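The pin is held upright, with the shank tip at about scene (232,230) and the ring still leaning. Moving it over to the bar.

Emit:
play_rows --steps '[0.03,0.002,0,-0.05,0.08,0.004,0,-0.1,0.13,0.006,0,-0.15,0.18,0.008,0,-0.2,0.23,0.01,0,-0.26,0.28,0.012,0,-0.32,0.33,0.014,0,-0.38,0.37,0.016,0,-0.43,0.392,0.017,0,-0.4515,0.392,0.017,0,-0.4515]'

```text
time: 4.78
tool_pos: [0.5905, 0.1483, 0.2302]
tcp_rot: [-1.881, -2.514, 0.004]
wrist_force: [-0.2, -1.4, -0.6]
width: 0.085
grip_force: 60.6
```

Run:
```python
from h import *
go(.5933,.1466,.206,106.3)
S=cam("scene");T=cam("top")
p,R,_=tool()
for dz in(.0355,.0805):print(proj(S,p-[0.0013,-.0044,dz]),proj(T,p-[0.0013,-.0044,dz]))
f=lambda i,x,y:cv2.resize(cv2.convertScaleAbs(i[max(y-40,0):,max(x-40,0):][:80,:80],alpha=1.5),(400,400),interpolation=cv2.INTER_CUBIC)
cv2.imwrite("pics/g3.png",np.hstack([f(S["pixels"],385,160),f(T["pixels"],230,160)]))
```

```text
t 4.78 pos [0.5905 0.1483 0.2302] yaw 106.4 tilt 0.2 F [-0.2 -1.4 -0.6] w 0.085 g 60.63443183898926 
 shift [-0.0024  0.0023  0.0242] turn 0.0017
[387.71736875 159.502728  ] [226.83182826 159.8923384 ]
[385.63915212 174.22990504] [231.87381792 162.59528994]
```

View pics/g3.png

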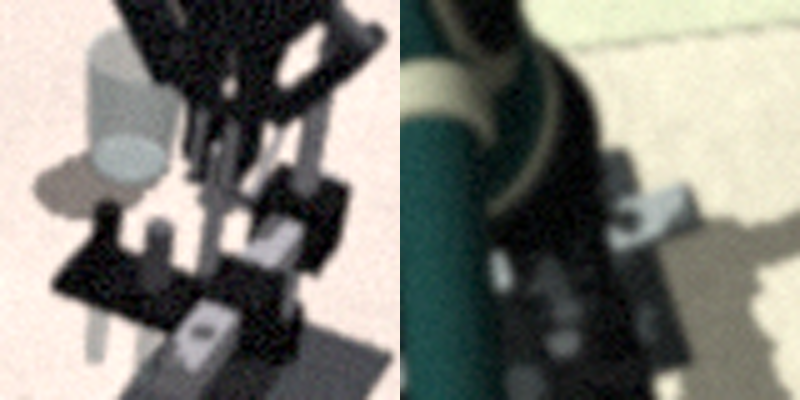

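The scene view shows the shank tip at about (386.6,175) and the hole at (385.6,186.2). I'll lower the tip to just above the bar and compare again.

Emit:
play_rows --steps '[-0.002,0.002,0.01,0,-0.002,0.002,0.02,0,-0.002,0.002,0.026,0,-0.002,0.002,0.026,0,-0.002,0.002,0.026,0]'

```text
time: 5.5
tool_pos: [0.594, 0.1462, 0.2065]
tcp_rot: [1.884, 2.514, 0.0]
wrist_force: [0.2, 0.1, -1.5]
width: 0.082
grip_force: 60.6
```

Run:
```python
from h import *
go(.5933,.1466,.203,106.3)
S=cam("scene")
p,R,_=tool()
print(proj(S,p-[0.0013,-.0044,.0805]))
cv2.imwrite("pics/g4.png",cv2.resize(cv2.convertScaleAbs(S["pixels"][150:200,360:410],alpha=1.6),(600,600),interpolation=cv2.INTER_CUBIC))
```

```text
t 5.5 pos [0.594  0.1462 0.2065] yaw 106.29 tilt 0.02 F [ 0.2  0.1 -1.5] w 0.082 g 60.636863708496094 
 shift [ 0.0006 -0.0006  0.0035] turn -0.0001
[385.48575402 182.55588435]
```

View pics/g4.png

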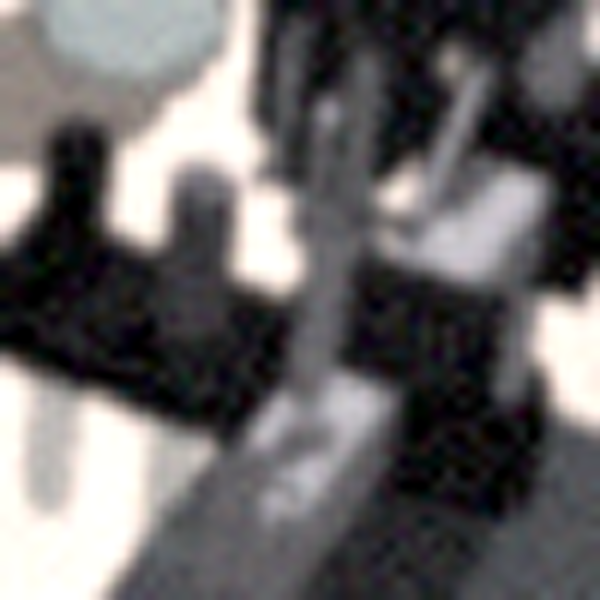

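The tip is at about (386,182.5) and projects straight down onto the hole at (385.4,186.4). Aligned, so lowering gently.

Emit:
play_rows --steps '[0,0,0.005,0,0,0,0.01,0,0,0,0.014,0,0,0,0.018,0,0,0,0.018,0]'

```text
time: 6.18
tool_pos: [0.5935, 0.1466, 0.1877]
tcp_rot: [-1.884, -2.513, 0.0]
wrist_force: [-0.3, 2.2, -1.5]
width: 0.086
grip_force: 60.5
```

Emit:
play_rows --steps '[0,0,0.003,0,0,0,0.006,0,0,0,0.009,0,0,0,0.012,0,0,0,0.012,0]'

```text
time: 6.8
tool_pos: [0.5937, 0.1464, 0.1758]
tcp_rot: [-1.884, -2.514, 0.0]
wrist_force: [0.7, 3.1, -1.9]
width: 0.084
grip_force: 60.5
```

Emit:
play_rows --steps '[0,0,0.005,0,0,0,0.01,0,0,0,0.015,0,0,0,0.018,0,0,0,0.018,0]'

```text
time: 7.42
tool_pos: [0.5936, 0.1463, 0.1576]
tcp_rot: [-1.884, -2.513, 0.001]
wrist_force: [-0.3, 4.2, -2.9]
width: 0.086
grip_force: 60.4
```

Emit:
play_rows --steps '[0,0,0.001,0,0,0,0.002,0,0,0,0.003,0,0,0,0.004,0,0,0,0.005,0,0,0,0.005,0]'

```text
time: 8.18
tool_pos: [0.5938, 0.1463, 0.1532]
tcp_rot: [-1.884, -2.514, -0.0]
wrist_force: [-1.0, 3.6, 0.6]
width: 0.082
grip_force: 60.9
```

Emit:
play_rows --steps '[0,0,0.0005,0,0,0,0.001,0,0,0,0.0015,0,0,0,0.0015,0]'

```text
time: 8.68
tool_pos: [0.5938, 0.1463, 0.1517]
tcp_rot: [-1.884, -2.514, -0.0]
wrist_force: [-1.2, 4.5, 0.0]
width: 0.084
grip_force: 60.9
```

Emit:
play_rows --steps '[0,0,0.0005,0,0,0,0.001,0,0,0,0.001,0]'

```text
time: 9.05
tool_pos: [0.5939, 0.1462, 0.1514]
tcp_rot: [1.884, 2.514, 0.0]
wrist_force: [-2.9, 3.6, 5.0]
width: 0.082
grip_force: 61.4
```

Emit:
play_rows --steps '[0,0,0,0,0,0,0,0,0,0,0,0,0,0,0,0]' --jaw 171

```text
time: 9.55
tool_pos: [0.5939, 0.1459, 0.1506]
tcp_rot: [1.884, 2.514, -0.001]
wrist_force: [-0.7, -0.3, -0.2]
width: 0.334
grip_force: 0.0
```

Emit:
play_rows --steps '[0,0,-0.01,0,0,0,-0.03,0,0,0,-0.06,0,0,0,-0.09,0,0.03,0,-0.1,0,0.06,0,-0.1,0,0.09,0,-0.1,0,0.09,0,-0.1,0]'

```text
time: 10.55
tool_pos: [0.5685, 0.2346, 0.2529]
tcp_rot: [1.88, 2.516, 0.004]
wrist_force: [0.1, 0.0, -0.4]
width: 0.331
grip_force: 0.0
```

Run:
```python
from h import *
go(.5933,.1466,.203,106.3)
S=cam("scene");T=cam("top")
f=lambda i,x,y:cv2.resize(cv2.convertScaleAbs(i[y:y+60,x:x+60],alpha=1.5),(400,400),interpolation=cv2.INTER_CUBIC)
cv2.imwrite("pics/g5.png",np.hstack([f(S["pixels"],360,140),f(T["pixels"],205,130)]))
```

```text
t 10.55 pos [0.5685 0.2346 0.2529] yaw 106.46 tilt 0.15 F [ 0.1  0.  -0.4] w 0.331 g 0.0 
 shift [-0.0914 -0.0013  0.0498] turn 0.0028
```

View pics/g5.png

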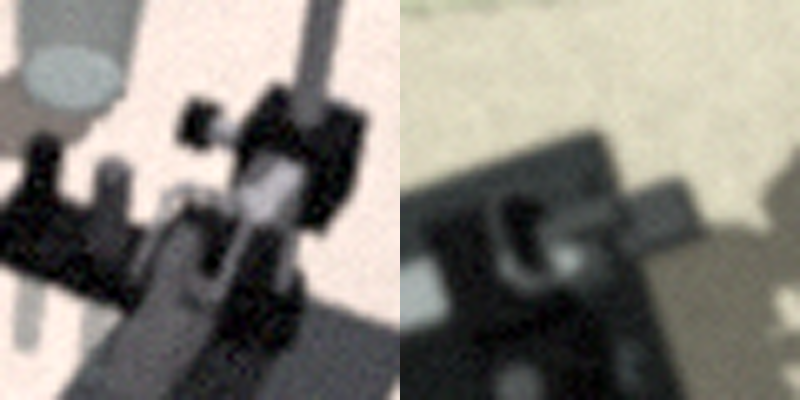

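The collar is seated and the ring leans to -x, with the cross wire at about top (280,166). Closing the jaw and dropping behind the ring.

Emit:
play_rows --steps '[-0.015,0,0,0,-0.03,0,0.02,0,-0.03,0,0.05,0,-0.03,0,0.075,0,-0.03,0,0.09,0,-0.03,0,0.09,0]' --jaw 255

```text
time: 11.4
tool_pos: [0.5759, 0.2025, 0.1584]
tcp_rot: [-1.884, -2.511, 0.005]
wrist_force: [0.3, -0.7, 0.1]
width: 0.001
grip_force: 0.0
```

```bash
cat >> h.py <<'E'
def c():
    p,R,s=tool(); d=p[:2]-np.array([.5939,.1462]); a=np.radians(-73.7); e=np.array([np.cos(a),np.sin(a)])
    print("c",(d@e*1000+4.5).round(1),"lat",(d@[-e[1],e[0]]*1000).round(1),"tip z",((p[2]-.017)*1000).round(1),"F",np.round(s["wrist_force"],1),"w",s["width"],"t",s["time"])
E
python3 -c "
from h import *
c()"
```

```text
c -54.6 lat -1.5 tip z 141.4 F [ 0.3 -0.7  0.1] w 0.0007685245998525761 t 11.4
```

Emit:
play_rows --steps '[-0.01,0.001,-0.001,0,-0.017,0.001,-0.007,0,-0.025,0.001,-0.012,0,-0.035,0.001,-0.0125,0,-0.045,0.001,-0.0125,0,-0.055,0.001,-0.0125,0,-0.063,0.001,-0.0125,0,-0.066,0.001,-0.0125,0,-0.066,0.001,-0.0125,0]'

```text
time: 12.52
tool_pos: [0.5965, 0.1405, 0.1732]
tcp_rot: [-1.885, -2.513, 0.0]
wrist_force: [-0.8, 0.1, 0.1]
width: -0.003
grip_force: 0.1
```

Run:
```python
from h import *
c()
S=cam("scene");T=cam("top")
f=lambda i,x,y:cv2.resize(cv2.convertScaleAbs(i[y:y+60,x:x+60],alpha=1.6),(400,400),interpolation=cv2.INTER_CUBIC)
cv2.imwrite("pics/g6.png",np.hstack([f(S["pixels"],360,140),f(T["pixels"],205,130)]))
```

```text
c 10.7 lat 0.9 tip z 156.2 F [-0.8  0.1  0.1] w -0.002999009593340118 t 12.525
```

View pics/g6.png

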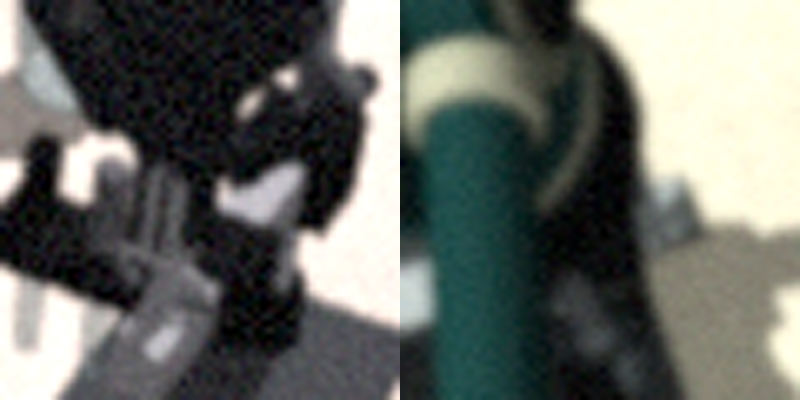

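Emit:
play_rows --steps '[0,-0.001,-0.012,0,-0.017,-0.001,-0.012,0,-0.017,-0.001,-0.001,0,-0.017,-0.001,0.008,0,-0.02,-0.001,0.013,0,-0.029,-0.001,0.018,0,-0.032,-0.001,0.027,0,-0.032,-0.001,0.027,0]'

```text
time: 13.62
tool_pos: [0.6039, 0.108, 0.1442]
tcp_rot: [-1.885, -2.513, 0.005]
wrist_force: [2.0, -4.8, 1.3]
width: -0.0
grip_force: 2.0
```

Run:
```python
from h import *
c()
```

```text
c 44.0 lat -1.1 tip z 127.2 F [ 2.  -4.8  1.3] w -0.00039520066130621797 t 13.625
```

Emit:
play_rows --steps '[0,0,0,0,0,0,0,0]'

```text
time: 13.88
tool_pos: [0.6036, 0.1104, 0.1451]
tcp_rot: [-1.883, -2.512, 0.001]
wrist_force: [0.9, 0.0, 0.3]
width: 0.001
grip_force: 0.0
```

Run:
```python
from h import *
c()
```

```text
c 41.6 lat -0.8 tip z 128.1 F [0.9 0.  0.3] w 0.0005403052219688248 t 13.875
```

Emit:
play_rows --steps '[-0.002,0.001,0.003,0,-0.002,0.001,0.008,0,-0.002,0.001,0.013,0,-0.002,0.001,0.018,0,-0.002,0.001,0.022,0,-0.002,0.001,0.025,0,-0.002,0.001,0.025,0,-0.002,0.001,0.025,0]'

```text
time: 14.88
tool_pos: [0.6061, 0.1081, 0.1214]
tcp_rot: [1.884, 2.514, 0.0]
wrist_force: [-0.8, -0.6, 0.5]
width: 0.0
grip_force: 0.0
```

Run:
```python
from h import *
c()
```

```text
c 44.4 lat 1.0 tip z 104.4 F [-0.8 -0.6  0.5] w 0.00032279504213935246 t 14.875
```

Emit:
play_rows --steps '[0.001,-0.001,0.001,0,0.001,-0.001,0.002,0,0.0015,-0.001,0.003,0,0.0015,-0.001,0.003,0,0.0015,-0.001,0.003,0]'

```text
time: 15.5
tool_pos: [0.6046, 0.1094, 0.1182]
tcp_rot: [-1.884, -2.514, 0.0]
wrist_force: [0.2, 0.4, -0.5]
width: 0.002
grip_force: 0.0
```

Run:
```python
from h import *
c()
```

```text
c 42.9 lat -0.1 tip z 101.2 F [ 0.2  0.4 -0.5] w 0.00206390121074293 t 15.5
```

Emit:
play_rows --steps '[0,0,-0.003,0,-0.02,0,-0.01,0,-0.05,0,-0.05,0,-0.09,0,-0.09,0,-0.13,0,-0.13,0,-0.16,0,-0.13,0,-0.16,0,-0.13,0]'

```text
time: 16.38
tool_pos: [0.6505, -0.0478, 0.2499]
tcp_rot: [1.887, 2.508, 0.001]
wrist_force: [-0.8, -0.1, -0.5]
width: 0.004
grip_force: 0.0
```

Run:
```python
from h import *
c()
S=cam("scene");T=cam("top")
f=lambda i,x,y:cv2.resize(cv2.convertScaleAbs(i[y:y+48,x:x+48],alpha=1.9),(400,400),interpolation=cv2.INTER_CUBIC)
cv2.imwrite("pics/g7.png",np.hstack([f(S["pixels"],360,158),f(T["pixels"],212,140)]))
# expected positions
h=np.array([.5925,.1506,.123]);e=np.array([.2807,-.9598,0]);y=np.array([.9598,.2807,0])
for a in(-.85,.5,1.57,2.08,2.2):
    w=h+.04*(np.sin(a)*e+np.cos(a)*np.array([0,0,1]))
    print(a,[((proj(S,w+s*y)-[360,158])*400/48).round(0).tolist() for s in(-.016,.016)],[((proj(T,w+s*y)-[212,140])*400/48+[400,0]).round(0).tolist() for s in(-.016,.016)])
```

```text
c 206.5 lat -0.1 tip z 232.9 F [-0.8 -0.1 -0.5] w 0.0036092524662316872 t 16.375
-0.85 [[218.0, 72.0], [314.0, 109.0]] [[476.0, 268.0], [442.0, 153.0]]
0.5 [[144.0, 137.0], [243.0, 176.0]] [[649.0, 209.0], [613.0, 93.0]]
1.57 [[99.0, 267.0], [197.0, 307.0]] [[749.0, 202.0], [715.0, 90.0]]
2.08 [[102.0, 306.0], [198.0, 346.0]] [[743.0, 216.0], [710.0, 107.0]]
2.2 [[105.0, 311.0], [200.0, 352.0]] [[737.0, 220.0], [704.0, 112.0]]
```

View pics/g7.png

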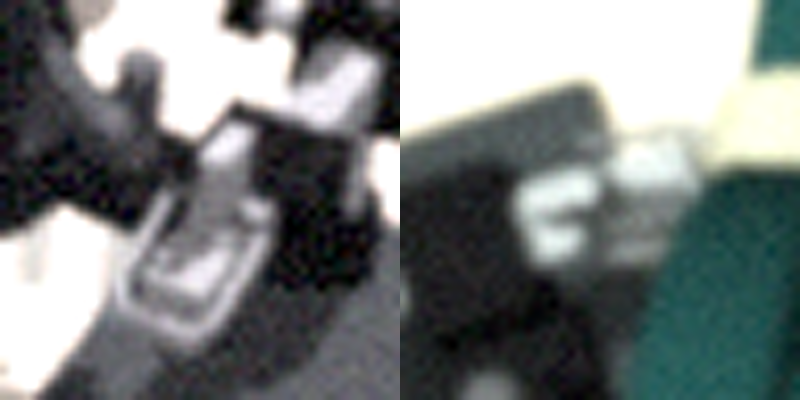

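The ring is over the free end, with the cross wire running from about crop (128,300) to (190,338), which suits 2.0–2.2 rad. I'll press it lightly onto the end face from outside to be sure.

Emit:
play_rows --steps '[0.05,0,0.02,0,0.1,0,0.05,0,0.13,0,0.09,0,0.138,0,0.12,0,0.142,0,0.138,0,0.145,0,0.141,0,0.145,0,0.141,0]'

```text
time: 17.35
tool_pos: [0.6096, 0.0949, 0.1081]
tcp_rot: [1.884, 2.513, 0.001]
wrist_force: [0.1, -0.4, 0.2]
width: 0.001
grip_force: 0.0
```

Run:
```python
from h import *
c()
```

```text
c 58.1 lat 0.7 tip z 91.1 F [ 0.1 -0.4  0.2] w 0.001372287904087001 t 17.35
```

Emit:
play_rows --steps '[0.004,0,0,0,0.008,0,0,0,0.011,0,0,0,0.013,0,0,0,0.013,0,0,0,0.013,0,0,0]'

```text
time: 18.1
tool_pos: [0.6051, 0.1073, 0.1072]
tcp_rot: [-1.884, -2.514, 0.0]
wrist_force: [-0.9, -1.1, 0.1]
width: -0.0
grip_force: 0.0
```

Emit:
play_rows --steps '[0.0005,0,0,0,0.001,0,0,0,0.001,0,0,0]'

```text
time: 18.48
tool_pos: [0.6049, 0.1084, 0.1072]
tcp_rot: [-1.884, -2.514, 0.0]
wrist_force: [-0.2, -0.7, -0.0]
width: 0.001
grip_force: 0.0
```

Emit:
play_rows --steps '[0.0005,0,0,0,0.001,0,0,0,0.001,0,0,0]'

```text
time: 18.85
tool_pos: [0.6046, 0.1093, 0.1073]
tcp_rot: [1.884, 2.514, -0.0]
wrist_force: [0.8, 0.3, 0.7]
width: 0.0
grip_force: 0.1
```

Emit:
play_rows --steps '[0.0005,0,0,0,0.001,0,0,0,0.001,0,0,0]'

```text
time: 19.23
tool_pos: [0.6044, 0.11, 0.1072]
tcp_rot: [1.884, 2.514, -0.0]
wrist_force: [1.2, -2.0, -0.9]
width: 0.003
grip_force: 1.1
```

Emit:
play_rows --steps '[0.0005,0,0,0,0.001,0,0,0,0.001,0,0,0]'

```text
time: 19.6
tool_pos: [0.6041, 0.1112, 0.1072]
tcp_rot: [1.884, 2.514, -0.0]
wrist_force: [1.3, -1.9, -1.1]
width: -0.002
grip_force: 1.3
```

Run:
```python
from h import *
c()
```

```text
c 41.0 lat -0.0 tip z 90.2 F [ 1.3 -1.9 -1.1] w -0.0016227243507535684 t 19.6
```

Emit:
play_rows --steps '[0.0005,0,0,0,0.001,0,0,0,0.001,0,0,0]'

```text
time: 19.98
tool_pos: [0.6038, 0.1117, 0.1071]
tcp_rot: [1.884, 2.514, -0.001]
wrist_force: [2.5, -5.6, -2.5]
width: -0.001
grip_force: 2.5
```

Emit:
play_rows --steps '[0.0005,0,0,0,0.001,0,0,0,0.001,0,0,0]'

```text
time: 20.35
tool_pos: [0.6037, 0.112, 0.1069]
tcp_rot: [1.883, 2.513, -0.002]
wrist_force: [2.3, -6.7, -2.8]
width: -0.001
grip_force: 3.5
```

Emit:
play_rows --steps '[-0.01,0,0,0,-0.03,0,0,0,-0.06,0,-0.03,0,-0.1,0,-0.08,0,-0.14,0,-0.12,0,-0.165,0,-0.14,0,-0.165,0,-0.14,0]'

```text
time: 21.22
tool_pos: [0.6517, -0.0479, 0.2505]
tcp_rot: [1.885, 2.507, 0.005]
wrist_force: [0.0, 0.0, 0.9]
width: 0.0
grip_force: 0.0
```

Run:
```python
from h import *
c()
S=cam("scene");g=cv2.cvtColor(S["pixels"],cv2.COLOR_BGR2GRAY)
o=cv2.cvtColor(cv2.imread("pics/g7.png"),cv2.COLOR_BGR2GRAY)[:,:400]
n=cv2.resize(cv2.convertScaleAbs(g[158:206,360:408],alpha=1.9),(400,400),interpolation=cv2.INTER_CUBIC)
for x in range(110,215,10):
    print(x,"old",280+int(o[280:370,x].argmax()),o[280:370,x].max(),"new",280+int(n[280:370,x].argmax()),n[280:370,x].max())
# tab top & end-face edge profile
h=np.array([.5925,.1506,.123]);e=np.array([.2807,-.9598,0]);y=np.array([.9598,.2807,0])
f=lambda X:((proj(S,X)-[360,158])*400/48).round(0)
print("tabtop",f(h+[0,0,.026]),"bar end top corners",f(h+.029*e-.01*y-[0,0,.008]),f(h+.029*e+.01*y-[0,0,.008]))
for a in(1.57,1.9,2.08,2.2,2.3): print(a,f(h+.04*(np.sin(a)*e+np.cos(a)*np.array([0,0,1]))))
print(n[100:240:8,230],n[220:380:6,160])
```

```text
c 207.1 lat 1.0 tip z 233.5 F [0.  0.  0.9] w 0.00021930430383089425 t 21.225
110 old 280 216 new 280 215
120 old 282 220 new 280 191
130 old 306 171 new 301 196
140 old 313 163 new 280 149
150 old 280 159 new 280 156
160 old 280 177 new 280 180
170 old 280 198 new 280 194
180 old 280 220 new 281 208
190 old 281 239 new 281 223
200 old 283 242 new 282 239
210 old 280 219 new 280 232
tabtop [220. 145.] bar end top corners [133. 274.] [193. 299.]
1.57 [148. 287.]
1.9 [147. 316.]
2.08 [149. 326.]
2.2 [152. 331.]
2.3 [155. 334.]
[215 116  83 155 231 251 243 225 197 154 121 123 122 130 118  95 119 175] [172 151 128 121 131 160 178 174 171 178 180 158 132 116 116 116 119 125
 130 133 111  82  80  86  88  79  66]
```

Run:
```python
from h import *
S=cam("scene");g=cv2.cvtColor(S["pixels"],cv2.COLOR_BGR2GRAY)
o=cv2.cvtColor(cv2.imread("pics/g7.png"),cv2.COLOR_BGR2GRAY)[:,:400]
n=cv2.resize(cv2.convertScaleAbs(g[158:206,360:408],alpha=1.9),(400,400),interpolation=cv2.INTER_CUBIC)
for x in(150,160,170,180,190): print(x,"old",o[270:370:5,x],"\n    new",n[270:370:5,x])
```

```text
150 old [174 176 159 139 126 127 125 130 141 154 158 144 123 115 104  98  96 101
 110 109] 
    new [196 183 158 137 121 117 111 112 118 127 133 139 134 118 100  90  94 101
 102 102]
160 old [167 179 177 159 137 125 120 127 135 155 171 168 148 126 106  95  80  74
  84  86] 
    new [180 185 175 151 134 132 124 121 123 125 126 130 131 127 110  91  83  83
  83  86]
170 old [148 181 198 180 156 140 122 118 127 155 182 192 176 145 119 109  90  71
  58  51] 
    new [143 174 193 183 160 138 126 120 120 122 124 123 123 125 123 113  91  64
  44  44]
180 old [165 201 220 210 180 148 133 126 118 126 146 174 186 170 146 125 100  81
  75  62] 
    new [147 186 209 200 175 149 132 123 122 117 112 113 121 135 133 117 101  83
  69  56]
190 old [218 234 237 236 208 171 141 120 109 116 137 169 186 178 154 129 112  91
  62  52] 
    new [179 203 218 224 204 172 147 132 128 122 118 119 130 147 152 141 119  90
  72  58]
```

```bash
python3 -c "
from workcell import bot
print(bot.finish_job())"
```

```text
the job is handed in; nothing more can be done
None
```

I handed the job in at about 21 s. The linchpin's collar is seated on the bar and its ring is pressed against the end face with about 7 N. I can't see the verdict. I inferred the ring's final angle from that stop and pixel measurements, not from a last look.

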